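Empty the deburring tray into the lidded parts bin

TASK

Press the lever on the front of the parts bin down until it catches by itself and the lid stays open. Then take the tray by its handle and tip it close above the bin so that all five deburred parts slide in, without the gripper touching the parts. Set the empty tray gently back down flat on the bench, beside the bin and upright, let go, leave the lid latched open and don't disturb the other things on the bench.

Things in the scene. Friction and masses are not known exactly. Their poses are not given: they have to be found in the camera images.
- bin: fixed open grey sheet-metal bin, 190 mm (x) by 200 mm (y) by 100 mm tall, walls and floor 4 mm, closed by a flat grey lid. Origin at the centre of its underside; its front, with the lever, looks to its -x. The lid hinges on the back (+x) rim and swings up and back, at the end standing 1.75 rad open, leaning slightly backward, its top about 290 mm above the bench
- lever (a joint): angle of the bin's lever: 0 is up (lid shut), 0.45 rad is fully down (lid wide open). Pressing takes up to about 15 N and turns lid and lever together; past about 0.36 rad a sprung catch snaps in behind it and the lever stays down at about 0.43, otherwise it springs back up
- paddle (a point): centre of the top of the lever's black rubber paddle, 45 mm (bin x) by 60 mm (bin y) by 8 mm, in front of the bin. It is 194 mm in front of the bin's origin and 77 mm above the bench when up; its pivot is 85 mm behind it (towards the bin), 72 mm above the bench; fully down it is about 40 mm above the bench. The paddle's axes turn with the lever
- tray: loose grey sheet-metal scoop tray, floor 130 mm (x) by 110 mm (y), 3 mm thick, side walls 25 mm and rear (-x) wall 30 mm tall, all 3 mm thick; the +x end is open, with no wall. About 0.28 kg. Origin at the centre of the underside, z up
- handle (a point): middle of the tray's dark steel handle, a straight bar 14 mm wide (tray y), 22 mm deep and 115 mm long, running out from the rear wall away from the open end and rising at 0.35 rad; this point is 117 mm behind the tray's origin (its -x) and 45 mm above the tray's underside. Axes as the tray's
- lip (a point): middle of the tray's open edge, at the top of the floor: 65 mm ahead of the tray's origin (+x) and 3 mm above its underside. Axes as the tray's
- bush0: short steel tube bushing, 28 mm outside, 16 mm bore, 20 mm tall, standing on the tray at the start; origin at the centre of its underside
- bush1: short steel tube bushing, 28 mm outside, 16 mm bore, 20 mm tall, standing on the tray at the start; origin at the centre of its underside
- bush2: short steel tube bushing, 28 mm outside, 16 mm bore, 20 mm tall, standing on the tray at the start; origin at the centre of its underside
- angle0: small steel L-bracket, foot 26 x 22 x 5 mm with an upright 24 mm tall along one edge; origin at the centre of its foot's underside
- angle1: small steel L-bracket, foot 26 x 22 x 5 mm with an upright 24 mm tall along one edge; origin at the centre of its foot's underside
- flask: bystander: black bottle, 64 mm across, 190 mm tall, upright; origin at the centre of its underside
- tub: bystander: white plastic cup, 90 mm across, 90 mm tall; origin at the centre of its underside
- driver: bystander: screwdriver with black handle lying on the bench between the two work spots, about 200 mm long; origin under its middle

How it is judged:
By the outcome, as a careful person would: the job done as asked, in the order asked, and still so for the second after the job is handed in, with the robot touching nothing.
It also fails if it takes over 72 s, if anything falls off the work surface, if the arm or the gripper's body presses on something with over 40 N, if the wrist force passes 120 N, or if a joint passes its speed limit or range.

ROBOT

A 6-joint arm with a two-finger parallel gripper is mounted at the origin on the work surface. World frame = base frame: x ahead of the robot, y to its left, z up, the work surface at z = 0. Lengths are in m, angles in degrees, forces in N, time in s.
With the tool pointing down it reaches from about 0.325 to 0.85 m from the base axis. Payload 15.5 kg.
Tool frame: the origin (TCP) lies at the very end of the fingers, on their centre line; the grasp point (between the pads) lies arm.grip_depth behind it (arm.grip_depth is the distance from the TCP to the grasp point, in m); z points along the fingers, y is the line along which they close (so a half turn about z gives the same grasp; the last joint's range is limited). The gripper opens to 91 mm and grips with 3 to 60 N. Pads are 32 mm wide; open, the fingers measure 118 mm over their backs; the gripper's body (76 mm by 178 mm) begins 60 mm behind the grasp point.
Start: joints at [-74.972, 28.281, 77.091, -0, 74.628, -5.472], TCP at [0.219, -0.585, 0.214] pointing down, gripper open.
Joint ranges: [-166.48, 166.48], [-47.26, 123.95], [12.59, 153.08], [-70.14, 250.14], [6.76, 159.57], [-176.63, 176.63]. Speed limits (degrees/s): [108.29, 108.29, 147.25, 172.46, 172.46, 172.46].

INTERFACE

Orientations are given as a 3x3 rotation matrix whose columns are the frame's x, y, z axes.
In Python, from rig import arm gives the robot as it stands. Calls block until the motion is done:
- arm.move_to(position, orientation): joint-space move of the TCP to a pose.
- arm.move_l(position, orientation=None, feed=0.15): straight line of the TCP; orientation=None keeps the orientation; feed is the mean speed in m/s.
- arm.move_joints(angles): joint-space move.
- arm.grip(opening): finger opening in m; the grip force is fixed at half the most; returns when the fingers have stopped.
- arm.sleep(seconds).
- arm.solve_ik(position, orientation): joint angles nearest the present ones, or None.
- arm.snapshot(name): name is "scene" or "top" or "wrist"; returns the picture (384x512x3 uint8, red, green, blue); there is no depth.
- arm.get_calibration(name): a dict with "intrinsics" (3x3 intrinsics, pixels), "cam_to_world" (4x4, takes a point from camera to world coordinates). Camera axes: x right, y down, z forward; pixel columns grow to the right and rows downward; lengths in m; the calibration is good to about 2 mm. A picture is of the moment at which its call begins: read the wrist's pose just before it. get_calibration takes no time and is no camera call; for the wrist camera it gives the pose at the moment of the call.
A pose or a line that the arm cannot do raises arm.Unreachable and nothing moves.
- arm.sign_off(): hands the job in; it is judged then, once.
Readings, each from a call of its own:
- arm.current_t(): time.
- arm.current_joint_positions(): joint angles.
- arm.current_dq(): joint speeds.
- arm.current_tau(): joint torques, N m.
- arm.current_ee_pos(): TCP position.
- arm.current_tool_rot(): TCP orientation.
- arm.current_force(): force on the tool from outside, world axes, zero at the start.
- arm.current_torque(): the same for the moment, N m.
- arm.current_width(): finger opening in m.
- arm.current_grasp_force(): force on a finger pad.
Only numpy, scipy, OpenCV 4.12 (cv2) and the standard library are available. Lean on these libraries where they do the work, as an engineer would, in place of code of your own. Each camera call takes 0.05 s, during which the arm holds its last target. There are 200 camera calls.

## Working session

There is one attempt and no reset: what is moved stays moved. The work goes in short steps, each a Python script; the robot and the scene stay as the last script left them, time stands still between calls to the robot, and variables do not carry over. Pictures are saved under pics/ and viewed, at most 10 in all, crops included, and the job is handed in when it is done.

```bash
ls; mkdir -p pics
python3 - <<'E'
from rig import arm
import cv2,numpy as np
for n in("scene","top"):
    im=arm.snapshot(n); cv2.imwrite(f"pics/{n}0.png",im[:,:,::-1]); c=arm.get_calibration(n); print(n,c["intrinsics"],np.round(c["cam_to_world"],4))
print(arm.grip_depth,arm.current_t(),arm.current_tool_rot())
E
```

```text
pics
scene [[463.75000394   0.         254.86132839]
 [  0.         463.75000394 188.89438416]
 [  0.           0.           1.        ]] [[ 0.8925  0.287  -0.348   1.1019]
 [ 0.4509 -0.587   0.6724 -0.9925]
 [-0.0113 -0.757  -0.6533  1.0372]
 [ 0.      0.      0.      1.    ]]
top [[448.74238401   0.         254.2157571 ]
 [  0.         448.74238401 194.02722642]
 [  0.           0.           1.        ]] [[ 0.021  -0.9838  0.1779  0.2904]
 [-0.9996 -0.0241 -0.0154  0.0284]
 [ 0.0194 -0.1775 -0.9839  1.5768]
 [ 0.      0.      0.      1.    ]]
0.0188 0.1 [[ 9.36656425e-01  3.50249434e-01 -2.73630165e-04]
 [ 3.50249529e-01 -9.36655899e-01  9.96997088e-04]
 [ 9.29003581e-05 -1.02968256e-03 -9.99999466e-01]]
```

View pics/scene0.png

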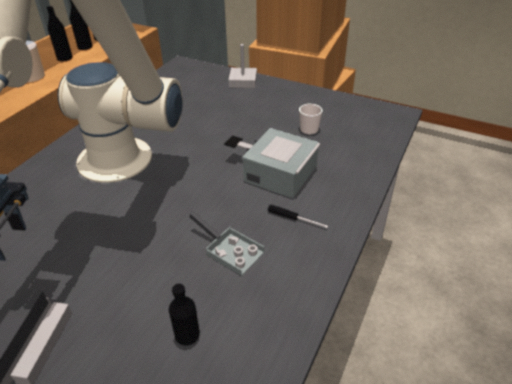

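View pics/top0.png

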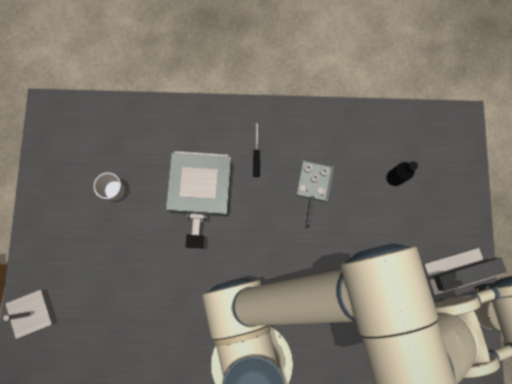

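The scene view shows the bin at (283,160), paddle at (234,142), tray at (236,250), driver at (297,216), flask at (184,318) and tub at (311,118). In the top view they are at: bin (199,183), paddle (195,241), tray (315,180) with its handle end at (308,226), driver (256,150), flask (402,174) and tub (108,186). I'll enlarge the top view to measure.

Run:
```python
import cv2
im=cv2.imread("pics/top0.png")[140:260,150:350]
cv2.imwrite("pics/top0z.png",cv2.resize(im,None,fx=4,fy=4,interpolation=cv2.INTER_CUBIC))
```

```text
(no output)
```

View pics/top0z.png

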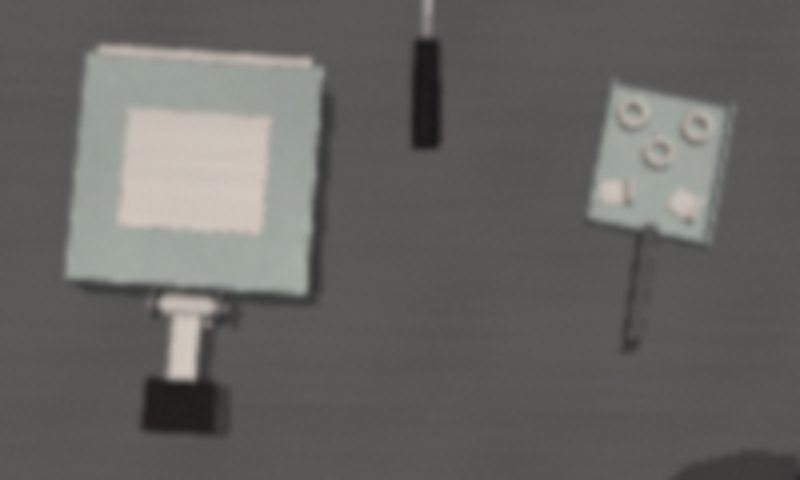

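```bash
cat > h.py <<'E'
import numpy as np,cv2
from rig import arm
def ray(cam,u,v,z,cal=None):
    c=cal or arm.get_calibration(cam); K,T=c["intrinsics"],c["cam_to_world"]
    d=T[:3,:3]@np.linalg.solve(K,[u,v,1]); o=T[:3,3]
    return o+d*(z-o[2])/d[2]
def proj(cam,P,cal=None):
    c=cal or arm.get_calibration(cam); T=np.linalg.inv(c["cam_to_world"])
    p=(T[:3,:3]@np.atleast_2d(P).T+T[:3,3:]); q=c["intrinsics"]@p; return (q[:2]/q[2]).T
E
python3 - <<'E'
from h import *
np.set_printoptions(precision=4,suppress=True)
def z4(l,z): return np.array([ray("top",150+(u+.5)/4-.5,140+(v+.5)/4-.5,z) for u,v in l])
b=z4([(88,52),(325,67),(308,297),(65,279)],.104); print("lid",b,b.mean(0)); e=(b[0]+b[1]-b[2]-b[3]);print("yaw",np.degrees(np.arctan2(e[1],e[0])),np.linalg.norm(e)/2, np.linalg.norm(b[0]+b[3]-b[1]-b[2])/2)
print("paddle",z4([(145,378),(216,384),(212,434),(141,431)],.077).mean(0))
print("tray open floor",z4([(612,82),(735,104)],.01),"rear top",z4([(587,218),(710,243)],.03))
print("handle root, end",z4([(641,232)],.035),z4([(630,348)],.07))
print("bush",z4([(633,112),(697,126),(658,152)],.023))
print("driver",z4([(426,148),(427,40)],.02),ray("top",257,124,.01))
print("flask base/tub")
print(ray("top",108,186,.09),ray("scene",186,338,0.01),ray("scene",310,129,0.02))
E
```

```text
lid [[0.6919 0.2874 0.104 ]
 [0.6841 0.087  0.104 ]
 [0.4877 0.0951 0.104 ]
 [0.498  0.296  0.104 ]] [0.5904 0.1914 0.104 ]
yaw -2.443358393325512 0.19532994912963436 0.20082023617556236
paddle [0.397  0.2009 0.077 ]
tray open floor [[ 0.7021 -0.168   0.01  ]
 [ 0.6845 -0.279   0.01  ]] rear top [[ 0.5733 -0.1438  0.03  ]
 [ 0.5537 -0.2518  0.03  ]]
handle root, end [[ 0.5611 -0.1905  0.035 ]] [[ 0.4553 -0.1761  0.07  ]]
bush [[ 0.6716 -0.1852  0.023 ]
 [ 0.6602 -0.2423  0.023 ]
 [ 0.6357 -0.2074  0.023 ]]
driver [[ 0.6347 -0.0014  0.02  ]
 [ 0.7339 -0.0003  0.02  ]] [ 0.8336 -0.0008  0.01  ]
flask base/tub
[0.5745 0.4964 0.09  ] [ 0.6563 -0.5142  0.01  ] [0.5923 0.4721 0.02  ]
```

```bash
cat >> h.py <<'E'
def down(yaw,pitch=0):
    """tool x along world heading yaw, z down; pitch>0 leans fingertips toward heading"""
    c,s=np.cos(yaw),np.sin(yaw); h=np.array([c,s,0]); k=np.array([0,0,1.])
    z=np.sin(pitch)*h-np.cos(pitch)*k; x=np.cos(pitch)*h+np.sin(pitch)*k
    return np.c_[x,np.cross(z,x),z]
BY=np.radians(-2.44); B=np.array([.590,.1915]); bx=np.array([np.cos(BY),np.sin(BY)]); by=np.array([-bx[1],bx[0]])
def bin2w(x,y,z): return np.r_[B+x*bx+y*by,z]
E
python3 - <<'E'
from h import *
R=down(BY)
arm.grip(0.0)
T=lambda z: bin2w(-.202,0,z)
q0=arm.current_joint_positions()
arm.move_joints(np.r_[np.degrees(np.arctan2(T(0)[1],T(0)[0])),q0[1:]]) if 0 else arm.move_to(T(.2),R)
print(arm.current_t(),arm.current_joint_positions())
arm.move_l(T(.095),feed=.15)
for z in [.085,.077,.070,.064,.058,.053,.049,.046,.044,.042,.040,.038]:
    arm.move_l(T(z),feed=.05); f=arm.current_force(); print(z,arm.current_ee_pos()[2].round(4),np.round(f,1))
    if f[2]>35: break
arm.sleep(.3);print(arm.current_force())
arm.move_l(T(.08),feed=.05); print(arm.current_force(),arm.current_t())
arm.move_l(T(.2),feed=.2)
cv2.imwrite("pics/scene1.png",arm.snapshot("scene")[60:300,120:420,::-1].repeat(2,0).repeat(2,1))
print(arm.current_t())
E
```

```text
4.2917 [ 1.93748708e+01  1.42195680e+01  1.03351196e+02 -4.85285878e-03
  6.24195943e+01  1.11848572e+02]
0.085 0.0849 [ 1.  -0.1  0.2]
0.077 0.0768 [ 0.  -0.6  4.9]
0.07 0.07 [-1.2 -0.3  5.6]
0.064 0.0641 [-3.3 -0.9  6.4]
0.058 0.0583 [ 1.3 -2.2  3.7]
0.053 0.0533 [ 2.6 -1.1  3.2]
0.049 0.049 [ 0.5 -0.1  0.1]
0.046 0.0458 [-0.1 -0.3  0. ]
0.044 0.0439 [-0.3  0.4 -0.4]
0.042 0.0419 [-0.7  0.3  0.6]
0.04 0.04 [ 1.5 -0.6  3.3]
0.038 0.0384 [-1.3 -1.2 18.3]
[-0.07936303 -0.84150011 16.32785832]
[ 0.12612929 -0.05498931 -0.0651913 ] 9.6667
10.4667
```

View pics/scene1.png

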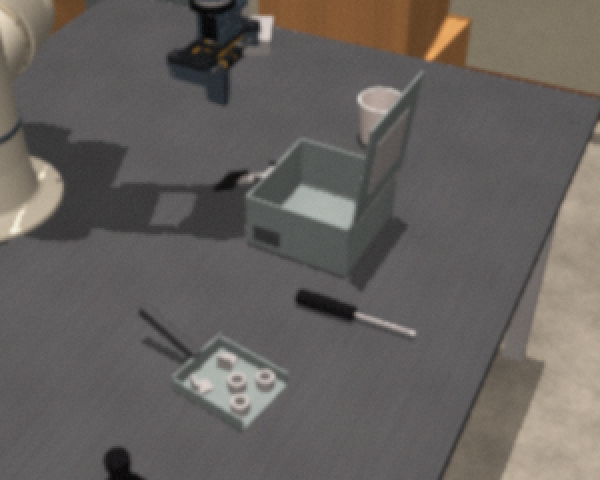

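The lid is latched open: it stands up in the image with the lever down, and the force is back to 0 after retracting. Next is the tray. I'll check IK for the whole plan, then move to the pregrasp pose and look with the wrist camera.

```bash
cat >> h.py <<'E'
from scipy.spatial.transform import Rotation as Ro
P=np.radians(45); S=.005
G=np.array([-.117-S*np.cos(.35),0,.045+S*np.sin(.35)])
def trayR(yaw,tilt=0): return Ro.from_euler("ZY",[yaw,tilt]).as_matrix()
def tool(o,yaw,tilt=0,back=0):
    """TCP pose holding the tray with origin o, yaw, tilt (lip down +)"""
    Rt=trayR(yaw,tilt); R=Rt@down(0,P); return np.asarray(o)+Rt@G+R[:,2]*(arm.grip_depth-back),R
def from_lip(lip,yaw,tilt): return np.asarray(lip)-trayR(yaw,tilt)@[.065,0,.003]
T0=np.array([.628,-.209,0]); TY=np.radians(-8.5)
E
python3 - <<'E'
from h import *
np.set_printoptions(precision=1,suppress=True)
print("pre",arm.solve_ik(*tool(T0,TY,0,.1)),"grasp",arm.solve_ik(*tool(T0,TY)),"lift",arm.solve_ik(*tool(T0+[0,0,.15],TY,-.15)))
for lx,lz,t in[(-.05,.16,-.15),(-.05,.13,.3),(-.05,.13,.6),(-.05,.13,.9),(-.05,.13,1.1)]:
    print(t,arm.solve_ik(*tool(from_lip(bin2w(lx,0,lz),BY,t),BY,t)))
arm.grip(.06)
p,R=tool(T0,TY,0,.12)
arm.move_to(p+[0,0,.12],R); arm.move_l(p,feed=.2)
c=arm.get_calibration("wrist"); np.save("wc.npy",np.array([c],dtype=object),allow_pickle=True)
cv2.imwrite("pics/w1.png",arm.snapshot("wrist")[:,:,::-1]); print(arm.current_t())
q=[T0+trayR(TY)@v for v in np.array([[.065,.055,.025],[.065,-.055,.025],[-.065,.055,.03],[-.065,-.055,.03],[-.117,0,.045]])]
print(proj("wrist",q,c))
E
```

```text
pre [-49.2  35.6 142.3 137.8  43.4 -88. ] grasp [-40.5  46.9 134.3 148.5  46.  -90.9] lift [-44.8  29.1 136.2 135.1  42.4 -77.2]
-0.15 [ 54.1  31.7 144.7 238.9  51.6 -93.9]
0.3 [ 32.    6.1 121.5 -29.5  32.4 146.8]
0.6 [ 21.5   7.9 103.1  -5.   59.3 116.1]
0.9 [ 15.1  17.2  84.2   2.   84.9 107.2]
1.1 [ 12.3  25.5  71.2   4.6 100.8 104.9]
14.8083
[[209.2  69.2]
 [302.2  69.3]
 [199.1 154.8]
 [312.  155. ]
 [255.5 192.9]]
```

View pics/w1.png

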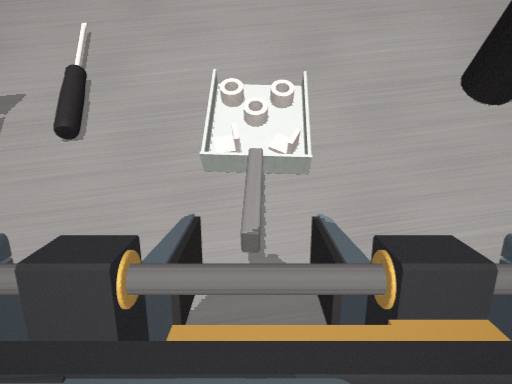

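The wrist view shows the tray with its wall tops at about (211,69), (307,71), (202,157) and (311,158), and the handle running from (256,150) to (252,240). That is within 4 px of my predictions. I'll zoom in for a precise fit.

Run:
```python
import cv2
im=cv2.imread("pics/w1.png")[55:255,185:330]
cv2.imwrite("pics/w1z.png",cv2.resize(im,None,fx=3,fy=3,interpolation=cv2.INTER_CUBIC))
```

```text
(no output)
```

View pics/w1z.png

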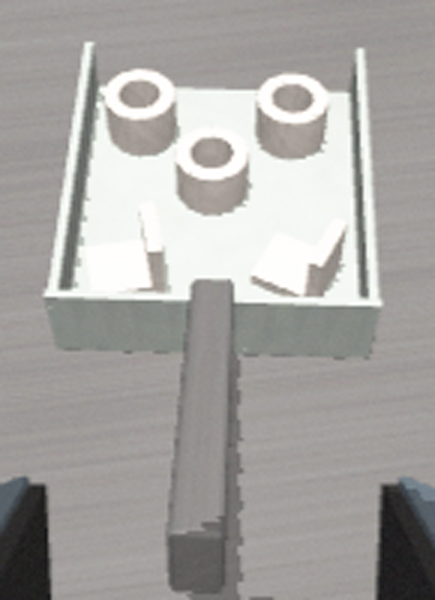

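```bash
cat > fit.py <<'E'
from h import *
from scipy.optimize import least_squares
c=np.load("wc.npy",allow_pickle=True)[0]
M=np.array([[-.065,.055,.03],[-.065,-.055,.03],[-.065,.055,0],[-.065,-.055,0],[.065,.055,.025],[.065,-.055,.025],[-.167,.007,.075],[-.167,-.007,.075],[-.1748,.007,.0544],[-.1748,-.007,.0544]])
Z=np.array([(45,294),(381,301),(54,347),(374,357),(84,43),(367,49),(169,527),(221,530),(169,585),(219,588)],float)
uv=np.array([185,55])+(Z+.5)/3-.5
f=lambda v:(proj("wrist",[[v[0],v[1],0]+trayR(v[2])@m for m in M],c)-uv).ravel()
s=least_squares(f,[.628,-.209,TY],loss="soft_l1"); print(s.x,np.degrees(s.x[2]),f(s.x).reshape(-1,2).round(1).tolist())
E
python3 fit.py
```

```text
[ 0.62877019 -0.211447   -0.18613638] -10.664829243680948 [[-0.4, -0.5], [0.2, 0.7], [0.8, -0.7], [-1.6, -0.6], [0.8, -1.6], [-0.8, -1.1], [-1.2, -0.0], [1.3, -0.3], [-0.7, 1.6], [1.3, 1.3]]
```

```bash
cat >> h.py <<'E'
T0=np.array([.6288,-.2114,0]); TY=np.radians(-10.66)
E
python3 - <<'E'
import h
from h import *
np.set_printoptions(precision=0,suppress=True)
p=arm.current_ee_pos(); arm.move_l(p+[-.0,0,.12],feed=.2)
q=tool(T0,TY)[0]; arm.move_to(np.r_[q[:2],.2],down(TY)); print(arm.current_joint_positions(),arm.current_t())
for d in(0,10,20,30):
    h.P=np.radians(d); print(d)
    print("pre",arm.solve_ik(*tool(T0,TY,0,.1)),"grasp",arm.solve_ik(*tool(T0,TY)),"lift",arm.solve_ik(*tool(T0+[0,0,.15],TY,-.15)))
    for lx,lz,t in[(-.05,.16,-.15),(-.05,.13,.3),(-.05,.13,.6),(-.05,.13,.9),(-.05,.13,1.1)]:
        print(t,arm.solve_ik(*tool(from_lip(bin2w(lx,0,lz),BY,t),BY,t)))
E
```

```text
[-26.  24.  88.   0.  68.  74.] 17.5583
0
pre [-27.  28.  94.  -0.  58.  74.] grasp [-27.  36.  99.  -0.  45.  74.] lift [-28.  22. 100.   3.  50.  70.]
-0.15 [ 25.  13. 116.  -6.  44. 121.]
0.3 [ 16.  21.  94.   5.  81. 107.]
0.6 [ 12.  30.  78.   9. 106. 105.]
0.9 [ 10.  41.  61.  12. 128. 105.]
1.1 [  9.  49.  50.  16. 142. 108.]
10
pre [-29.  23. 105.   5.  42.  68.] grasp [-29.  34. 107.   6.  29.  67.] lift [-31.  19. 108.  11.  36.  62.]
-0.15 [ 30.  11. 122. -19.  32. 137.]
0.3 [ 18.  16. 100.   3.  71. 110.]
0.6 [ 14.  24.  83.   7.  97. 105.]
0.9 [ 11.  36.  65.  10. 120. 105.]
1.1 [  9.  44.  54.  13. 134. 106.]
20
pre [-33.  21. 115.  17.  26.  54.] grasp [-31.  34. 116.  31.  13.  41.] lift [-34.  18. 116.  30.  22.  41.]
-0.15 [ 36.  12. 129. -48.  23. 170.]
0.3 [ 21.  12. 106.  -1.  60. 114.]
0.6 [ 15.  19.  88.   4.  87. 107.]
0.9 [ 12.  30.  70.   8. 110. 105.]
1.1 [ 10.  39.  58.  10. 125. 105.]
30
pre [-37.  22. 126.  70.  14.  -3.] grasp [-34.  36. 124. 125.  14. -56.] lift [-37.  19. 125.  89.  16. -20.]
-0.15 None
0.3 [ 25.   8. 112.  -8.  49. 122.]
0.6 [ 17.  14.  94.   2.  76. 109.]
0.9 [ 13.  25.  75.   6. 101. 105.]
1.1 [ 11.  34.  63.   8. 116. 105.]
```

```bash
sed -i 's/^P=np.radians(45)/P=np.radians(10)/' h.py
python3 - <<'E'
from h import *
np.set_printoptions(precision=3,suppress=True)
p,R=tool(T0,TY,0,.1); arm.move_to(p,R)
arm.move_l(*tool(T0,TY),feed=.1)
print(arm.current_force(),arm.current_width())
arm.grip(0.0); print("w",arm.current_width(),arm.current_grasp_force(),arm.current_force(),arm.current_torque())
arm.move_l(*tool(T0+[0,0,.012],TY,-.04),feed=.05); arm.sleep(.2)
print(arm.current_force(),arm.current_torque(),arm.current_width(),arm.current_t())
cv2.imwrite("pics/w2.png",arm.snapshot("wrist")[:,:,::-1])
E
```

```text
[-0.069 -0.562  0.317] 0.059548230697934613
w 0.014036219289346489 29.99727040529251 [-0.108  1.7    0.959] [0.212 0.107 0.087]
[-0.446  0.811 -4.294] [0.163 0.749 0.069] 0.01445982244014615 20.5
```

View pics/w2.png

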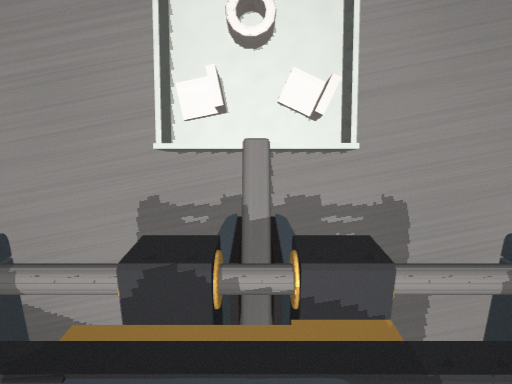

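The tray is held by its handle with the parts in place, and the rear wall's top corners are at about (152,144) and (359,144). I'll compare these with a no-slip prediction, then lift and carry.

Run:
```python
from h import *
np.set_printoptions(precision=3,suppress=True)
def pred(tilt_slip=0):
    p=arm.current_ee_pos();R=arm.current_tool_rot(); Rt=R@down(0,P).T; g=p-R[:,2]*arm.grip_depth
    Rt=Rt@trayR(0,tilt_slip); o=g-Rt@G
    return proj("wrist",[o+Rt@m for m in np.array([[-.065,.055,.03],[-.065,-.055,.03],[-.062,.052,.003],[0,.055,.025],[0,-.055,.025]])]).round(0).tolist(),o
print(pred(0),pred(.1))
arm.move_l(*tool(T0+[0,0,.17],TY,-.12),feed=.12); arm.sleep(.2)
print(arm.current_force(),arm.current_torque(),arm.current_t())
cv2.imwrite("pics/w3.png",arm.snapshot("wrist")[:,:,::-1])
o=from_lip(bin2w(-.05,0,.17),BY,-.12)
arm.move_l(*tool(o,BY,-.12),feed=.16); arm.sleep(.2)
print(arm.current_force(),arm.current_torque(),arm.current_width(),arm.current_t(),arm.current_joint_positions())
a=arm.snapshot("scene")[40:240,150:400,::-1]; b=cv2.imread("pics/w3.png")[0:200,130:380]
cv2.imwrite("pics/c1.png",cv2.resize(np.vstack([a,b]),None,fx=1.5,fy=1.5,interpolation=cv2.INTER_CUBIC))
```

```text
([[152.0, 146.0], [359.0, 146.0], [170.0, 144.0], [151.0, 23.0], [359.0, 23.0]], array([ 0.629, -0.211,  0.012])) ([[155.0, 150.0], [355.0, 151.0], [173.0, 152.0], [158.0, 37.0], [352.0, 37.0]], array([ 0.624, -0.211, -0.   ]))
[-0.455  0.103 -3.397] [0.194 0.811 0.016] 22.1333
[-0.39  -0.278 -3.921] [0.091 0.801 0.065] 0.013695442587575844 25.1583 [ 28.595   9.438 119.887 -14.415  36.99  131.559]
```

View pics/c1.png

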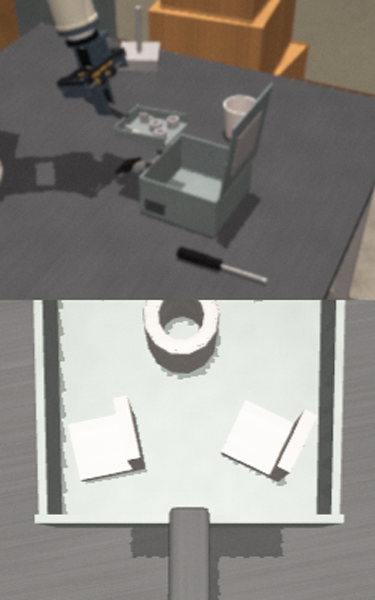

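No slip: the predicted corners match the observed ones exactly. The tray hangs level in front of the open bin with all parts aboard. Tipping now, about the lip.

Run:
```python
from h import *
np.set_printoptions(precision=2,suppress=True)
lip=bin2w(-.045,0,.125)
arm.move_l(*tool(from_lip(lip,BY,0),BY,0),feed=.1)
for t in np.arange(.1,1.0,.1):
    arm.move_l(*tool(from_lip(lip,BY,t),BY,t),feed=.09)
    print(round(t,1),arm.current_force(),arm.current_torque()[1].round(2))
arm.sleep(.4)
print(arm.current_force(),arm.current_torque(),arm.current_width(),arm.current_t())
a=arm.snapshot("scene")[60:220,180:380,::-1]; b=arm.snapshot("wrist")[0:160,150:350,::-1]
cv2.imwrite("pics/c2.png",cv2.resize(np.vstack([a,b]),None,fx=1.8,fy=1.8,interpolation=cv2.INTER_CUBIC))
```

```text
0.1 [-0.68 -0.44 -4.54] 0.52
0.2 [-0.64 -0.11 -4.13] 0.38
0.3 [-0.93 -0.6  -3.72] 0.18
0.4 [-0.96 -0.13 -4.59] 0.12
0.5 [-0.37 -0.33 -3.6 ] -0.04
0.6 [-1.32 -0.03 -3.63] -0.24
0.7 [-0.13 -0.37 -3.26] -0.38
0.8 [-0.2  -0.77 -2.43] -0.54
0.9 [-0.91  0.3  -1.58] -0.59
[ 0.31  0.54 -1.93] [ 0.02 -0.66 -0.01] 0.013739786845321919 29.225
```

View pics/c2.png

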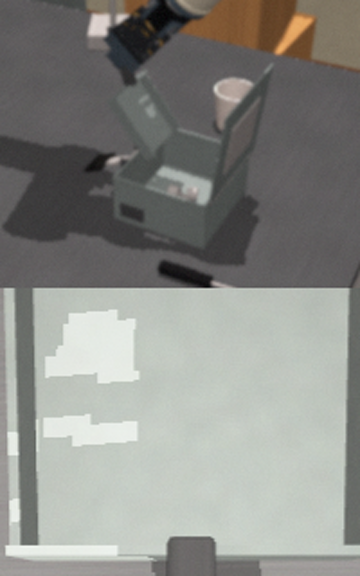

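In the wrist image the tray floor looks empty apart from light patches at its left, and the parts show in the bin in the scene view. I'll tip further, jog it, and check numerically that those patches are light, not parts.

Run:
```python
from h import *
np.set_printoptions(precision=2,suppress=True)
lip=bin2w(-.045,0,.125)
def go(t,dz=0,f=.09): arm.move_l(*tool(from_lip(lip+[0,0,dz],BY,t),BY,t),feed=f)
def bright(tag):
    im=arm.snapshot("wrist"); m=(im[:145,155:355].min(2)>222).astype(np.uint8)
    n,_,st,ce=cv2.connectedComponentsWithStats(m); print(tag,[(st[i,4],ce[i].round(0)+[155,0]) for i in range(1,n) if st[i,4]>15],"dark",(im[:140,175:340].max(2)<150).sum())
    cv2.imwrite(f"pics/b{tag}.png",im[:,:,::-1])
bright(90)
go(1.0); bright(100)
go(1.0,.012,.15); go(1.0,0,.15); go(1.0,.012,.15); go(1.0,0,.15); arm.sleep(.2); bright(101)
print(arm.current_force())
for t in(.8,.6,.4,.2): go(t,.02,.12)
arm.sleep(.2); bright(20); go(-.05,.035,.12); arm.sleep(.3); bright(0)
F=[]
for _ in range(10): F.append(np.r_[arm.current_force(),arm.current_torque()]); arm.sleep(.03)
print(np.mean(F,0),arm.current_t())
```

```text
90 [(np.int32(1503), array([203.,  33.])), (np.int32(640), array([200.,  79.])), (np.int32(53), array([157.,  86.])), (np.int32(48), array([157., 124.])), (np.int32(120), array([185., 144.]))] dark 47
100 [(np.int32(1305), array([219.,  49.])), (np.int32(28), array([193.,  21.])), (np.int32(466), array([276.,  41.])), (np.int32(403), array([171., 116.]))] dark 47
101 [(np.int32(17), array([194.,  14.])), (np.int32(1317), array([219.,  50.])), (np.int32(19), array([194.,  22.])), (np.int32(444), array([276.,  41.])), (np.int32(399), array([171., 116.]))] dark 48
[-0.77 -0.34 -1.91]
20 [(np.int32(584), array([157.,  83.])), (np.int32(19334), array([250.,  59.])), (np.int32(49), array([354.,  64.])), (np.int32(36), array([191., 144.]))] dark 48
0 [(np.int32(24282), array([254.,  72.])), (np.int32(183), array([353., 104.]))] dark 45
[ 0.13 -0.18 -2.53  0.05  0.43  0.  ] 34.2417
```

The bright patches move across the tray between tilts, so they are light, and the measured weight of 2.5 N matches an empty tray. Next: check for grip slip, carry the tray back, and lower it with force watching.

Run:
```python
from h import *
np.set_printoptions(precision=2,suppress=True)
for n in("w2","b0"):
    g=cv2.imread(f"pics/{n}.png",0).astype(int); print(n,[int(np.where(g[120:170,c]>170)[0].max()+120) for c in(180,210,300,330)],[int(x) for x in np.where(g[145]>170)[0][[0,-1]]])
arm.move_l(*tool(from_lip(bin2w(-.045,0,.18),BY,0),BY,0),feed=.12)
arm.move_l(*tool(T0+[0,0,.17],TY,0),feed=.17)
arm.move_l(*tool(T0+[0,0,.02],TY,0),feed=.12); arm.sleep(.2)
f0=np.mean([arm.current_force() for _ in range(3)],0); print("f0",f0)
for z in np.arange(.008,-.0035,-.001) if 0 else np.r_[.01,.006,.004,.003,.002,.001,0,-.001,-.002]:
    arm.move_l(*tool(T0+[0,0,z],TY,0),feed=.03); arm.sleep(.1); f=arm.current_force(); print(z,f,arm.current_torque()[1].round(2))
    if f[2]-f0[2]>2: break
print(arm.current_t())
```

```text
w2 [148, 148, 148, 148] [153, 359]
b0 [148, 148, 148, 148] [153, 359]
f0 [-0.38  0.26 -1.85]
0.01 [ 0.31  0.4  -1.69] 0.38
0.006 [-0.01 -0.19 -1.88] 0.35
0.004 [ 1.13 -0.54 -2.91] 0.39
0.003 [-0.62  0.07 -3.14] 0.37
0.002 [-0.12 -0.16 -3.06] 0.38
0.001 [ 0.34 -0.88 -2.36] 0.33
0.0 [-1.09  0.74 -0.02] -0.05
-0.001 [-5.46  0.18  9.02] 0.56
41.9167
```

Run:
```python
from h import *
arm.move_l(*tool(T0,TY,0),feed=.02); arm.sleep(.2); print(arm.current_force())
arm.grip(.05); arm.sleep(.2)
arm.move_l(*tool(T0,TY,0,.12),feed=.1)
p=arm.current_ee_pos(); arm.move_to(np.r_[.40,-.20,.30],down(TY)); arm.sleep(.3)
print(arm.current_force(),arm.current_t())
a=arm.snapshot("scene")[80:280,160:360,::-1]; b=arm.snapshot("top")[130:260,90:350,::-1]
z=lambda i,s:cv2.resize(i,s,interpolation=cv2.INTER_CUBIC)
cv2.imwrite("pics/fin.png",np.vstack([z(a,(520,340)),z(b,(520,260))]))
```

```text
[ 0.22118267  0.33808945 -2.42565605]
[-1.06159395 -0.24645728 -0.18141901] 45.6667
```

View pics/fin.png

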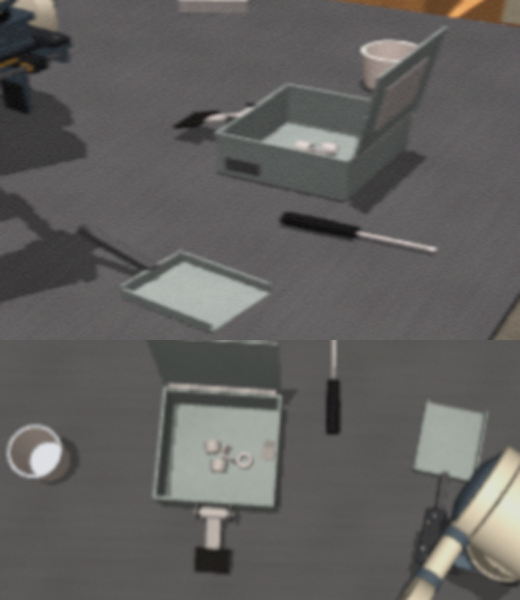

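The tray is empty, flat and upright at its old spot. The parts are in the bin at about (211,446), (228,452), (218,464), (243,459) and (268,450). The lid is latched open and the driver and tub have not moved.

```bash
python3 -c "
from rig import arm
print(arm.sign_off())"
```

```text
the job is handed in; nothing more can be done
None
```

The job is done and handed in at about 46 s: the lid is latched open, all five parts are in the bin, the empty tray is flat and upright at its original spot beside the bin, and in the pictures the screwdriver and cup had not moved (the flask was outside the last view).

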